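A star sweet from the blocked drawer

TASK

A hot chocolate is going out and needs its star sweet, but the topping tray is in the way of the sweet drawer. Stand the two shakers and the spice jar on the black rubber bar mat, pull the drawer of the clear case open, and lay the star-shaped sweet in the middle of the saucer, leaving the wrapped sweet in the drawer. Then push the drawer fully shut and stand each shaker and the jar upright again in the very tray seat it came from.

Things in the scene. Friction and masses are not known exactly. Their poses are not given: they have to be found in the camera images.
- white_shaker: powder shaker, all pale with a white dotted top; upright cylinder 62 mm across (64 mm at the top 25 mm), 103 mm high. Origin: centre of its underside, z up. Starts in one of the three tray seats (which one varies); foot 6 mm above the worktop.
- black_top_shaker: powder shaker of the same size (62 mm across, 64 mm at the top 25 mm, 103 mm high), pale with a black top. Origin: centre of its underside, z up. Starts in one of the three tray seats.
- spice_jar: slim spice jar with a green screw lid, 45 mm across, 106 mm high. Origin: centre of its underside, z up. Starts in one of the three tray seats.
- topping_tray: fixed wooden tray, 100 (x) x 284 (y) x 11 mm, with three round seats 84 mm across and 5 mm deep (seat floor 6 mm above the worktop) at its own y = -92, 0 and +92 mm, x = 0. Origin: centre of its underside. Its x axis points away from the robot towards the case, square to the drawer front. The drawer slides over the tray with 3 mm to spare, so it opens only when the seats are empty.
- sweet_drawer (a joint): drawer of the clear case: 0 m shut, 0.130 m fully open; it slides straight along the -x axis of point drawer_knob (towards the robot) with about 1.2 N of friction and stays where it is left. The case (224 wide, 180 deep, 72 mm high, wooden base, clear walls and top) is fixed; the drawer is 204 mm wide and split by a centre wall into two compartments about 98 mm wide and 156 mm deep; inside floor 20 mm and wall tops 52 mm above the worktop, front panel top 64 mm.
- drawer_knob (a point): centre of the round steel knob on the drawer's front, 44 mm above the worktop: head 26 mm across, standing about 21 to 40 mm out from the panel's outer face; this point is 30 mm out from that face. It moves with the drawer. x axis: into the drawer, away from the robot; y: along the front; z up.
- star_sweet: five-pointed star sweet in yellow foil, 51 x 48 x 20 mm, lying flat in one of the drawer's two compartments (which one varies), about 62 mm behind the front panel's inner face. Origin: centre of its underside, 20 mm above the worktop at the start.
- wrapped_sweet: oblong sweet with twisted wrapper ends, 45 x 71 x 32 mm, in the drawer's other compartment. Stays in the drawer. Origin: centre of its underside.
- bar_mat: fixed black rubber bar mat with nubs, 280 (x) x 125 (y) x 8 mm; things stand on its top at 8 mm. Origin: centre of its underside, x along its length. Lies to the left or right of the tray.
- saucer: fixed pale round saucer, 150 mm across, rim 19 mm high, nearly flat middle; a sweet laid there rests about 11 mm above the worktop. Origin: centre of its underside. Lies on the side of the tray away from the bar mat.

How it is judged:
By the outcome, as a careful person would: the job done as asked, in the order asked, and still so for the second after the job is handed in, with the robot touching nothing.
It also fails if it takes over 147 s, if anything falls off the work surface, if the arm or the gripper's body presses on something with over 40 N, if the wrist force passes 120 N, or if a joint passes its speed limit or range.

ROBOT

A 6-joint arm with a two-finger parallel gripper is mounted at the origin on a cart in front of the work surface, level with it; the furniture and walls round the work are solid. World frame = base frame: x ahead of the robot, y to its left, z up, the work surface at z = 0. Lengths are in m, angles in degrees, forces in N, time in s.
With the tool pointing down it reaches from about 0.4 to 0.825 m from the base axis. Payload 7 kg.
Tool frame: the origin (TCP) lies at the very end of the fingers, on their centre line; the grasp point (between the pads) lies r.pinch_z behind it (r.pinch_z is the distance from the TCP to the grasp point, in m); z points along the fingers, y is the direction in which the jaws open and shut (so a half turn about z gives the same grasp; the last joint's range is limited). The gripper opens to 88 mm and grips with 3 to 60 N. Pads are 19 mm wide; open, the fingers measure 130 mm over their backs; the gripper's body (78 mm by 193 mm) begins 47 mm behind the grasp point.
Start: joints at [92.195, 20.546, 0.682, 0, -70.136, -16.507], TCP at [0.167, 0.654, 0.227] pointing down, gripper open.
Joint ranges: [-176.03, 176.03], [-82.01, 121.73], [-58.28, 71.71], [-173.87, 95.51], [-174.79, -0.11], [-173.66, 173.66]. Speed limits (degrees/s): [136.94, 136.94, 172.46, 180, 180, 180].

INTERFACE

Orientations are given as [roll, pitch, yaw] about the fixed x, y, z axes, in that order (R = Rz(yaw) Ry(pitch) Rx(roll)).
In Python, from plant import r gives the robot as it stands. The module is installed in compiled form; this text tells all that it offers.
- The arm moves only by the tool servo_tool, never from a script. Its argument "steps" is a list of rows, each a list of 5 numbers: the finger opening in cm, from 0 to 8.76, then the shift along the tool's x, y, z in cm, then the turn about the tool's z in degrees. In form: [[fingers, x, y, z, spin], ...]. A call has 1 to 8 rows; each row shifts and turns the commanded pose from where the row before left it, along the tool's axes as they then stand; what a row does not reach is not made up. A row lasts 1/8 s, in which the tool goes at most 62.5 mm and 10.7 degrees, less where a joint would pass 70% of its speed; a pose out of reach is approached as far as the arm can. A call with a gripper value outside its range is refused whole. The fingers move at their own pace and stop on an object; "squeeze" is the grip in N (left out, the last holds). Time passes only in rows, so rows that do not move let the fingers close. It gives the time, the measured TCP pose, the force and the opening at its end, in the units of the state.
- r.get_state(): the state, without advancing time (a new reading comes with each control period).
- r.capture(name): name is "side" or "top"; returns the picture (400x640x3 uint8, red, green, blue); there is no depth.
- r.calibration(name): a dict with "K" (3x3 intrinsics, pixels), "rvec" (rotation vector, rad) and "tvec" (3), from world to camera coordinates, as OpenCV has them. Camera axes: x right, y down, z forward; pixel columns grow to the right and rows downward; lengths in m; the calibration is good to about 2 mm. A picture is of the moment at which its call begins. calibration takes no time and is no camera call.
- r.close_job(): hands the job in, once; it reports no verdict.
The state is a dict: "time_s": time; "joints": joint angles; "qd": joint speeds; "joint_torque": joint torques, N m; "tcp_pos": TCP position; "eef_rot": TCP orientation; "contact_force": force on the tool from outside, world axes, zero at the start; "moment": the same for the moment, N m; "gripper_width": finger opening in m.
Only numpy, scipy, OpenCV 4.12 (cv2) and the standard library are available. Lean on these libraries where they do the work, as an engineer would, in place of code of your own. Each camera call takes 0.05 s, during which the arm holds its last target.

## Working session

There is one attempt and no reset: what is moved stays moved. The work goes in short steps, Python scripts to look and compute and a tool call to move; the robot and the scene stay as the last step left them, time stands still between calls to the robot, and variables do not carry over. Pictures are saved under pics/ and viewed, and the job is handed in when it is done.

Besides the shell and the picture viewer there is one more tool, called by a JSON object that holds its "method" and its "body", one argument or row to a line. servo_tool: Moves the arm, as the interface text tells. Its arguments: {"type":"object","properties":{"steps":{"type":"array","items":{"type":"array","items":{"type":"number"}}},"squeeze":{"type":"number"}},"required":["steps"]}

```bash
mkdir -p pics; python3 - <<'E'
from plant import r
import cv2,numpy as np
s=r.get_state(); print(s); print(r.pinch_z)
for n in("side","top"):
    im=r.capture(n); cv2.imwrite(f"pics/{n}0.png",im[:,:,::-1]); c=r.calibration(n); print(n,c)
    R=cv2.Rodrigues(np.array(c['rvec'],float))[0]; print(-R.T@np.array(c['tvec']).ravel())
E
```

```text
{'time_s': 0.0, 'joints': array([ 9.21933747e+01,  2.05907264e+01,  6.34493625e-01, -2.03120821e-02,
       -7.01359551e+01, -1.65083107e+01]), 'qd': array([ 0.08241912,  0.05506853, -0.00022525,  0.04420654, -0.04750176,
       -0.03643075]), 'joint_torque': array([-3.68823848e-04, -5.82715237e+01,  2.93048286e+01,  6.99703574e+00,
        6.96582603e-03, -1.65651168e-04]), 'tcp_pos': array([0.16678254, 0.6535698 , 0.22563555]), 'eef_rot': array([ 1.79906186e+02, -7.89051572e-03, -1.43218468e+01]), 'contact_force': array([ 0.89401332, -0.12669216, -0.12530519]), 'moment': array([-0.0356472 ,  0.03161048,  0.07344958]), 'gripper_width': 0.0875672359415596}
0.0188
side {'K': array([[443.31351737,   0.        , 320.33806153],
       [  0.        , 443.31351737, 199.32460164],
       [  0.        ,   0.        ,   1.        ]]), 'rvec': array([ 0.32365315, -2.71789831,  1.34782818]), 'tvec': array([0.56069616, 0.15828134, 1.26225897])}
[0.34948787 1.01445616 0.88400668]
top {'K': array([[414.38358617,   0.        , 316.12744946],
       [  0.        , 414.38358617, 195.30379325],
       [  0.        ,   0.        ,   1.        ]]), 'rvec': array([ 2.15484934, -2.21804472,  0.09995249]), 'tvec': array([0.00143746, 0.60608598, 1.11305069])}
[ 5.15985594e-01 -1.08307293e-03  1.15757584e+00]
```

View pics/side0.png

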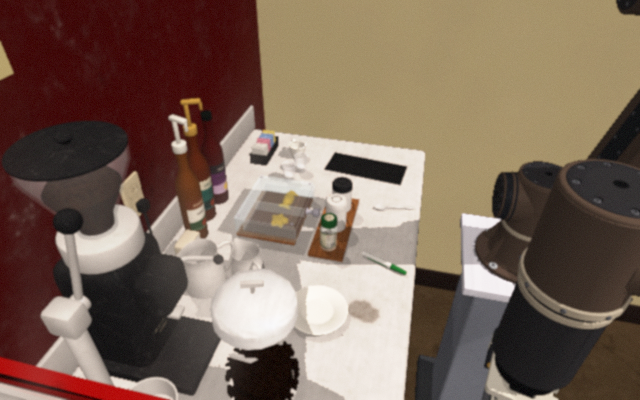

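View pics/top0.png

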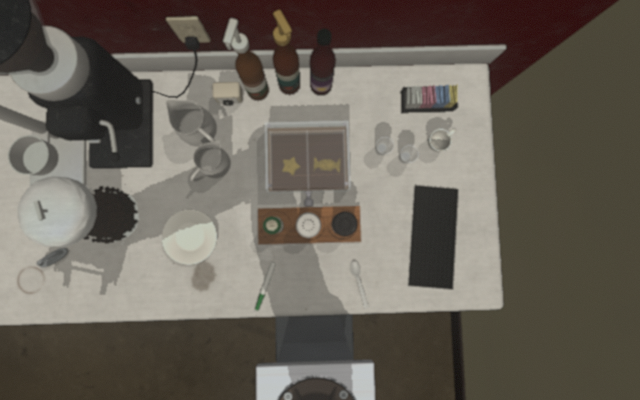

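```bash
cat > h.py <<'E'
from plant import r
import cv2,numpy as np
def cal(n):
    c=r.calibration(n); return c['K'],np.array(c['rvec'],float),np.array(c['tvec'],float)
def proj(n,p):
    K,rv,t=cal(n); return cv2.projectPoints(np.array(p,float).reshape(-1,3),rv,t,K,None)[0].reshape(-1,2)
def ray(n,uv,z):
    K,rv,t=cal(n); R=cv2.Rodrigues(rv)[0]; C=-R.T@t.ravel()
    d=R.T@np.linalg.inv(K)@np.array([uv[0],uv[1],1.]); return C+d*(z-C[2])/d[2]
def tri(a,b):
    Ps=[]
    for n in("top","side"):
        K,rv,t=cal(n); Ps.append(K@np.c_[cv2.Rodrigues(rv)[0],t.ravel()])
    X=cv2.triangulatePoints(Ps[0],Ps[1],np.array(a,float).reshape(2,1),np.array(b,float).reshape(2,1)); return (X[:3]/X[3]).ravel()
def snap(n,name,box=None,k=1):
    im=r.capture(n)[:,:,::-1]
    if box: x0,y0,x1,y1=box; im=im[y0:y1,x0:x1]
    if k!=1: im=cv2.resize(im,None,fx=k,fy=k,interpolation=cv2.INTER_CUBIC)
    cv2.imwrite(f"pics/{name}.png",im)
E
python3 - <<'E'
from h import *
for p in([0,0,0],[.167,.654,.227],[.4,.3,0],[.4,-.3,0]): print(p,proj("top",p),proj("side",p))
im=cv2.imread("pics/top0.png")
cv2.imwrite("pics/top0a.png",cv2.resize(im[100:260,240:380],None,fx=5,fy=5,interpolation=cv2.INTER_CUBIC)[:, :])
cv2.imwrite("pics/top0a.png",cv2.resize(im[110:250,250:375],None,fx=4,fy=4,interpolation=cv2.INTER_CUBIC))
cv2.imwrite("pics/top0b.png",cv2.resize(im[170:310,390:490],None,fx=4,fy=4,interpolation=cv2.INTER_CUBIC))
cv2.imwrite("pics/top0c.png",cv2.resize(im[190:320,140:290],None,fx=4,fy=4,interpolation=cv2.INTER_CUBIC))
im=cv2.imread("pics/side0.png")
cv2.imwrite("pics/side0a.png",cv2.resize(im[160:280,220:380],None,fx=5,fy=5,interpolation=cv2.INTER_CUBIC)[:600,:800])
E
```

```text
[0, 0, 0] [[316.66261032 420.94678015]] [[517.25817961 254.91403175]]
[0.167, 0.654, 0.227] [[ 11.77936244 399.95471541]] [[492.8949747  430.86020137]]
[0.4, 0.3, 0] [[203.46130589 273.77746687]] [[361.77606109 310.3315618 ]]
[0.4, -0.3, 0] [[420.59017609 267.09538972]] [[388.30808624 177.34539588]]
```

View pics/top0a.png

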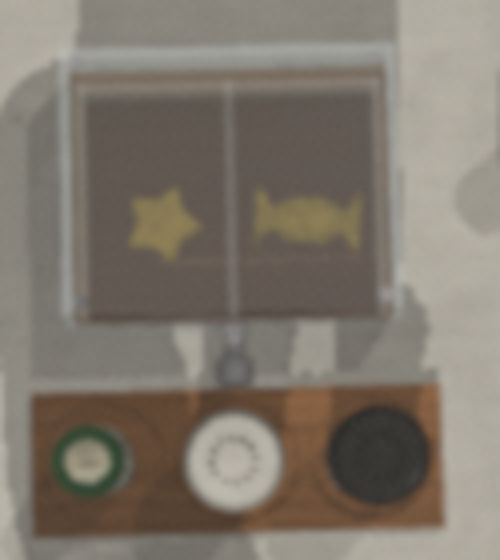

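View pics/side0a.png

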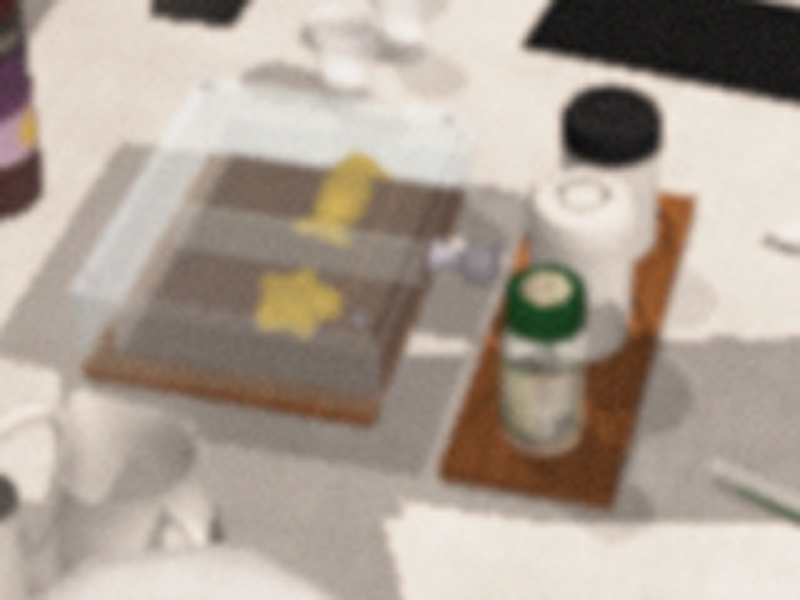

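View pics/top0b.png

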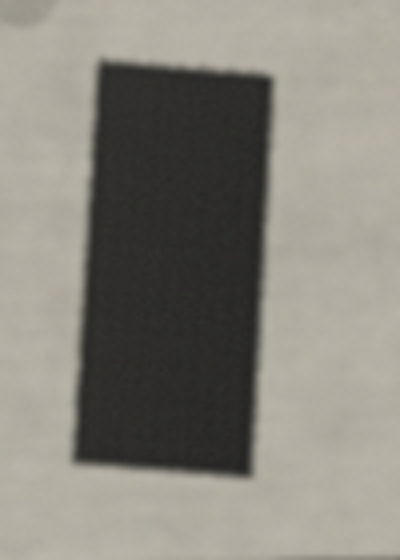

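View pics/top0c.png

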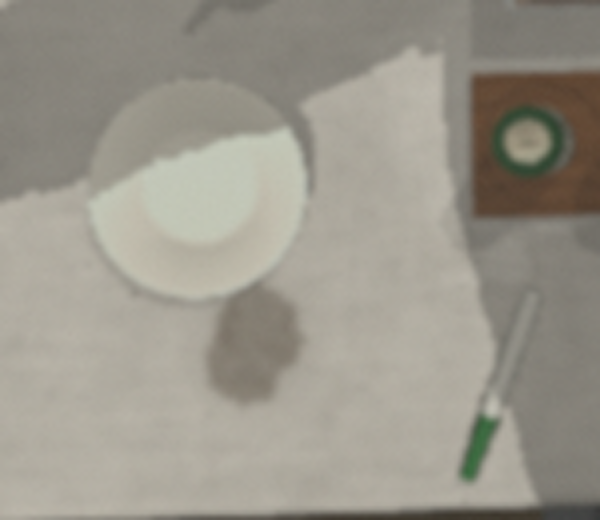

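```bash
python3 - <<'E'
from h import *
np.set_printoptions(precision=4,suppress=True)
def px(c,o,k=4): return [(c[0]+.5)/k-.5+o[0],(c[1]+.5)/k-.5+o[1]]
o=(250,110)
def rect(cs,o,z):
    P=np.array([ray("top",px(c,o),z) for c in cs]); print(P[:,:2].tolist()); print("ctr",P.mean(0)," edges",[np.linalg.norm(P[i]-P[(i+1)%4]) for i in range(4)])
    for i in range(4):
        d=P[(i+1)%4]-P[i]; print("  ang",np.degrees(np.arctan2(d[1],d[0])))
print("tray");rect([(32,396),(438,384),(443,524),(34,535)],o,.011)
print("mat");rect([(99,62),(273,76),(252,476),(75,462)],(390,170),.008)
print("saucer",ray("top",px((198,189),(140,190)),.019),109/4/ (414/1.138))
for n,c,z in(("knob",(235,369),.05),("star",(163,223),.04),("wrap",(308,218),.04),("jar",(91,461),.112),("white",(233,460),.109),("black",(379,455),.109),("casefrontL",(70,322),.072),("casefrontR",(403,312),.072),("drawerF L",(78,325),.02),("wood R",(388,318),.02)): print(n,ray("top",px(c,o),z))
print("tri")
so=(220,160)
for n,a,b in(("knob",(235,369),(480,260)),("jar",(91,461),(546,287)),("white",(233,460),(583,197)),("black",(379,455),(611,113)),("star",(163,223),(300,300))): print(n,tri(px(a,o),px(b,so,5)))
E
```

```text
tray
[[0.5745886245590263, 0.1465087560979285], [0.5748137549508293, -0.1346213855115249], [0.4782372014054484, -0.13444031347766175], [0.4790679669289464, 0.14687058876175835]]
ctr [0.5267 0.0061 0.011 ]  edges [np.float64(0.2811302317521981), np.float64(0.09657672329182262), np.float64(0.2813121289424109), np.float64(0.09552134293946853)]
  ang -89.95411726946367
  ang 179.89257588109356
  ang 89.83079496917362
  ang -0.21703562228430862
mat
[[0.6278679732795894, -0.2917181370062546], [0.61459744488411, -0.41319701176235063], [0.3397351464579096, -0.3831482965245066], [0.352944592945373, -0.2619400625602376]]
ctr [ 0.4838 -0.3375  0.008 ]  edges [np.float64(0.12220157092240055), np.float64(0.276499924744255), np.float64(0.12192590150268372), np.float64(0.2765313703218945)]
  ang -96.23435283040486
  ang 173.76104132596515
  ang 83.78037000935748
  ang -6.181840120809944
saucer [0.5025 0.3332 0.019 ] 0.07490458937198068
knob [0.5868 0.0055 0.05  ]
star [0.6882 0.0517 0.04  ]
wrap [ 0.6889 -0.0469  0.04  ]
jar [0.5275 0.0972 0.112 ]
white [0.5255 0.008  0.109 ]
black [ 0.526  -0.0842  0.109 ]
casefrontL [0.6194 0.1129 0.072 ]
casefrontR [ 0.6198 -0.1062  0.072 ]
drawerF L [0.6221 0.1129 0.02  ]
wood R [ 0.6209 -0.1008  0.02  ]
tri
knob [0.5885 0.0058 0.0468]
jar [0.5292 0.0976 0.1115]
white [0.527  0.0083 0.1078]
black [ 0.528  -0.0843  0.1038]
star [0.6892 0.0521 0.0327]
```

{"method": "servo_tool", "body": {
  "steps": [
    [8.7,0,0,0,9.5],
    [8.7,0,0,0,9.5],
    [8.7,0,0,0,9.5],
    [8.7,0,0,0,9.5],
    [8.7,0,0,0,9.5],
    [8.7,0,0,0,9.5],
    [8.7,0,0,0,9.5],
    [8.7,0,0,0,9.2]
  ]
}}

```text
time_s: 1.1
tcp_pos: [0.1668, 0.6538, 0.226]
eef_rot: [180.0, -0.1, -90.3]
contact_force: [0.1, 0.6, 0.0]
gripper_width: 0.0869
```

{"method": "servo_tool", "body": {
  "steps": [
    [8.7,3,-1,0,0],
    [8.7,4,-2,0,0],
    [8.7,4,-2.5,0,0],
    [8.7,4,-2.5,0,0],
    [8.7,4,-2.5,0,0],
    [8.7,4,-2.5,0,0],
    [8.7,4,-2.5,0,0],
    [8.7,4,-2.5,0,0]
  ]
}}

```text
time_s: 2.1
tcp_pos: [0.3472, 0.3425, 0.2264]
eef_rot: [180.0, -0.0, -90.0]
contact_force: [0.3, 0.4, -0.1]
gripper_width: 0.087
```

{"method": "servo_tool", "body": {
  "steps": [
    [8.7,4,-3,0,0],
    [8.7,4,-3,0,0],
    [8.7,4,-3,0,0],
    [8.7,4,-3,0,0],
    [8.7,4,-3,0,0],
    [8.7,4,-3,0,0],
    [8.7,0.6,-0.1,0,0],
    [8.7,0,0,0,0]
  ]
}}

```text
time_s: 3.1
tcp_pos: [0.5275, 0.0974, 0.2261]
eef_rot: [179.9, -0.0, -90.1]
contact_force: [-0.5, 0.3, 0.2]
gripper_width: 0.0869
```

{"method": "servo_tool", "body": {
  "steps": [
    [8.7,0,-0.1,3,0],
    [8.7,0,0,3.5,0],
    [8.7,0,0,3.5,0],
    [8.7,0,0,3,0],
    [8.7,0,0,2,0],
    [8.7,0,0,0,0]
  ]
}}

```text
time_s: 3.85
tcp_pos: [0.5273, 0.0986, 0.0754]
eef_rot: [179.8, -0.1, -89.9]
contact_force: [0.5, 0.5, 0.5]
gripper_width: 0.0871
```

```bash
python3 - <<'E'
from h import *
snap("side","s1",(250,120,410,240),5); snap("top","t1",(220,100,380,220),5)
E
```

```text
(no output)
```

View pics/s1.png

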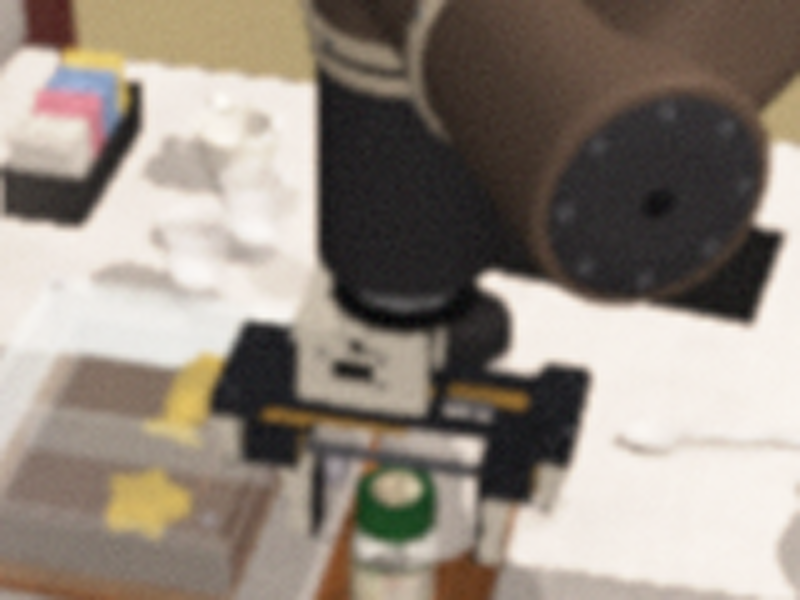

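```bash
python3 - <<'E'
from h import *
for p in([.527,.0986,.0754],[.57,.0986,.0754],[.484,.0986,.0754],[.5275,.0986,.0942]): print(p,(proj("side",p)-[250,120])*5)
E
```

```text
[0.527, 0.0986, 0.0754] [[398.70804451 536.9455183 ]]
[0.57, 0.0986, 0.0754] [[323.55935578 524.66663989]]
[0.484, 0.0986, 0.0754] [[474.77607487 549.37461202]]
[0.5275, 0.0986, 0.0942] [[398.70065964 510.96513187]]
```

{"method": "servo_tool", "body": {
  "steps": [
    [4,0,0,0,0],
    [4,0,0,0,0],
    [4,0,0,0,0],
    [4,0,0,0,0],
    [4,0,0,0,0],
    [4,0,0,0,0]
  ],
  "squeeze": 15
}}

```text
time_s: 4.7
tcp_pos: [0.5289, 0.0979, 0.0766]
eef_rot: [-180.0, -0.0, -90.0]
contact_force: [0.4, -0.4, 0.4]
gripper_width: 0.0447
```

{"method": "servo_tool", "body": {
  "steps": [
    [4,0,0,-1,0],
    [4,0,0,-3,0],
    [4,0,0,-4,0],
    [4,0,0,-4,0],
    [4,1.5,0,-1,0],
    [4,3,0.5,0,0],
    [4,4,0.5,0,0],
    [4,4,0.5,0,0]
  ]
}}

```text
time_s: 5.7
tcp_pos: [0.5127, -0.0285, 0.2062]
eef_rot: [179.9, -0.0, -90.0]
contact_force: [0.8, -0.0, -0.8]
gripper_width: 0.0448
```

{"method": "servo_tool", "body": {
  "steps": [
    [4,4,0.5,0,0],
    [4,4,0.5,0,0],
    [4,4,0.5,0,0],
    [4,4,0.5,0,0],
    [4,4,0.5,0,0],
    [4,4,0.5,0,0],
    [4,4,0.4,0,0],
    [4,2,0,0,0]
  ]
}}

```text
time_s: 6.7
tcp_pos: [0.4784, -0.3288, 0.2059]
eef_rot: [179.9, 0.0, -90.1]
contact_force: [0.3, 1.2, -0.6]
gripper_width: 0.0441
```

{"method": "servo_tool", "body": {
  "steps": [
    [4,1,0,0,0],
    [4,0,0,2,0],
    [4,0,0,3.5,0],
    [4,0,0,3.5,0],
    [4,0,0,2,0],
    [4,0,0,1,0],
    [4,0,0,0.5,0],
    [4,0,0,0,0]
  ]
}}

```text
time_s: 7.7
tcp_pos: [0.48, -0.337, 0.082]
eef_rot: [-180.0, -0.0, -90.0]
contact_force: [0.6, -0.3, -0.9]
gripper_width: 0.0445
```

{"method": "servo_tool", "body": {
  "steps": [
    [4,0,0,0.15,0],
    [4,0,0,0.1,0],
    [4,0,0,0,0]
  ]
}}

```text
time_s: 8.07
tcp_pos: [0.4797, -0.3371, 0.0793]
eef_rot: [-180.0, -0.0, -90.0]
contact_force: [-0.2, 0.2, -0.6]
gripper_width: 0.0447
```

{"method": "servo_tool", "body": {
  "steps": [
    [4,0,0,0.1,0],
    [4,0,0,0.05,0],
    [4,0,0,0,0],
    [4,0,0,0,0]
  ]
}}

```text
time_s: 8.57
tcp_pos: [0.48, -0.3373, 0.0786]
eef_rot: [-180.0, -0.0, -90.0]
contact_force: [-2.1, 2.9, 6.2]
gripper_width: 0.0448
```

Touching down (6 N). Release and rise.

{"method": "servo_tool", "body": {
  "steps": [
    [5.8,0,0,0,0],
    [5.8,0,0,0,0],
    [5.8,0,0,0,0],
    [5.8,0,0,-1,0],
    [5.8,0,0,-3,0],
    [8.7,0,0,-4,0],
    [8.7,0,0,-3,0],
    [8.7,-2,0,-1,0]
  ]
}}

```text
time_s: 9.57
tcp_pos: [0.4805, -0.3177, 0.2002]
eef_rot: [-179.8, -0.1, -90.1]
contact_force: [-0.2, 0.7, -0.7]
gripper_width: 0.0824
```

{"method": "servo_tool", "body": {
  "steps": [
    [8.7,-4,-0.5,0,0],
    [8.7,-5,-1,0,0],
    [8.7,-5,-1,0,0],
    [8.7,-5,-1,0,0],
    [8.7,-3.4,-1,0,0],
    [8.7,-0.9,-0.2,0,0],
    [8.7,0,0,1,0],
    [8.7,0,0,2,0]
  ]
}}

```text
time_s: 10.58
tcp_pos: [0.5265, -0.0845, 0.1671]
eef_rot: [-180.0, 0.0, -90.0]
contact_force: [-0.8, 0.2, 0.0]
gripper_width: 0.0868
```

{"method": "servo_tool", "body": {
  "steps": [
    [8.7,0,0,3,0],
    [8.7,0,0,3,0],
    [8.7,0,0,2,0],
    [8.7,0,0,1.2,0],
    [8.7,0,0,0,0]
  ]
}}

```text
time_s: 11.2
tcp_pos: [0.5258, -0.0848, 0.0746]
eef_rot: [179.9, -0.0, -90.1]
contact_force: [0.3, 0.7, 0.3]
gripper_width: 0.087
```

{"method": "servo_tool", "body": {
  "steps": [
    [6,0,0,0,0],
    [6,0,0,0,0],
    [6,0,0,0,0],
    [6,0,0,0,0],
    [6,0,0,0,0]
  ],
  "squeeze": 15
}}

```text
time_s: 11.82
tcp_pos: [0.5274, -0.084, 0.0761]
eef_rot: [-179.9, -0.0, -90.0]
contact_force: [1.3, 1.1, 4.4]
gripper_width: 0.0631
```

{"method": "servo_tool", "body": {
  "steps": [
    [6,0,0,-1,0],
    [6,0,0,-3,0],
    [6,0,0,-4,0],
    [6,0,0,-4,0],
    [6,1.5,0.7,-1,0],
    [6,3,2,0,0],
    [6,4,2,0,0],
    [6,4,2,0,0]
  ]
}}

```text
time_s: 12.82
tcp_pos: [0.4576, -0.21, 0.2046]
eef_rot: [179.9, 0.0, -90.0]
contact_force: [1.4, 0.0, -1.9]
gripper_width: 0.0631
```

{"method": "servo_tool", "body": {
  "steps": [
    [6,4,2,0,0],
    [6,4,2,0,0],
    [6,2.8,2,0,0],
    [6,1,1,0,0],
    [6,0,0,2,0],
    [6,0,0,3.5,0],
    [6,0,0,3.5,0],
    [6,0,0,2.5,0]
  ]
}}

```text
time_s: 13.82
tcp_pos: [0.3884, -0.3262, 0.0886]
eef_rot: [179.9, 0.1, -90.0]
contact_force: [-0.4, -0.2, -2.2]
gripper_width: 0.0632
```

{"method": "servo_tool", "body": {
  "steps": [
    [6,0,0,0.8,0],
    [6,0,0,0.2,0],
    [6,0,0,0,0]
  ]
}}

```text
time_s: 14.2
tcp_pos: [0.3902, -0.3272, 0.0814]
eef_rot: [-179.9, -0.0, -90.0]
contact_force: [0.7, 0.6, -2.1]
gripper_width: 0.0632
```

{"method": "servo_tool", "body": {
  "steps": [
    [6,0,0,0.15,0],
    [6,0,0,0.1,0],
    [6,0,0,0,0]
  ]
}}

```text
time_s: 14.58
tcp_pos: [0.3898, -0.3271, 0.0783]
eef_rot: [-180.0, -0.0, -90.0]
contact_force: [-0.2, -0.2, -2.0]
gripper_width: 0.0633
```

{"method": "servo_tool", "body": {
  "steps": [
    [6,0,0,0.1,0],
    [6,0,0,0,0],
    [6,0,0,0,0]
  ]
}}

```text
time_s: 14.95
tcp_pos: [0.39, -0.3272, 0.0781]
eef_rot: [-180.0, -0.0, -90.0]
contact_force: [-1.6, 2.0, 8.4]
gripper_width: 0.0636
```

{"method": "servo_tool", "body": {
  "steps": [
    [7.4,0,0,0,0],
    [7.4,0,0,0,0],
    [7.4,0,0,0,0],
    [7.4,0,0,-1,0],
    [7.4,0,0,-3,0],
    [7.4,0,0,-4,0],
    [8.7,0,0,-4,0],
    [8.7,-2,-1,0,0]
  ]
}}

```text
time_s: 15.95
tcp_pos: [0.4013, -0.3083, 0.2012]
eef_rot: [-179.6, -0.2, -90.1]
contact_force: [0.9, -0.2, -0.7]
gripper_width: 0.0858
```

{"method": "servo_tool", "body": {
  "steps": [
    [8.7,-4,-1.6,0,0],
    [8.7,-5,-2,0,0],
    [8.7,-5,-2,0,0],
    [8.7,-5,-2,0,0],
    [8.7,-5,-2,0,0],
    [8.7,-5,-2,0,0],
    [8.7,-2,-0.8,0,0],
    [8.7,-0.5,-0.1,0,0]
  ]
}}

```text
time_s: 16.95
tcp_pos: [0.525, 0.0089, 0.1973]
eef_rot: [180.0, -0.0, -89.9]
contact_force: [-0.2, -0.3, -1.4]
gripper_width: 0.0867
```

{"method": "servo_tool", "body": {
  "steps": [
    [8.7,0,-0.1,2,0],
    [8.7,0,0,4,0],
    [8.7,0,0,3,0],
    [8.7,0,0,2,0],
    [8.7,0,0,1.2,0],
    [8.7,0,0,0,0]
  ]
}}

```text
time_s: 17.7
tcp_pos: [0.5253, 0.0072, 0.0748]
eef_rot: [179.9, -0.0, -90.1]
contact_force: [0.1, -0.7, 0.7]
gripper_width: 0.087
```

{"method": "servo_tool", "body": {
  "steps": [
    [6,0,0,0,0],
    [6,0,0,0,0],
    [6,0,0,0,0],
    [6,0,0,0,0],
    [6,0,0,0,0]
  ],
  "squeeze": 15
}}

```text
time_s: 18.32
tcp_pos: [0.5264, 0.0081, 0.0757]
eef_rot: [-179.9, 0.0, -90.0]
contact_force: [1.0, -0.5, 4.4]
gripper_width: 0.0633
```

{"method": "servo_tool", "body": {
  "steps": [
    [6,0,0,-1,0],
    [6,0,0,-3,0],
    [6,0,0,-4,0],
    [6,0,0,-4,0],
    [6,1.5,0,-1,0],
    [6,3,-0.5,0,0],
    [6,4,-0.5,0,0],
    [6,4,-0.5,0,0]
  ]
}}

```text
time_s: 19.32
tcp_pos: [0.5397, -0.1184, 0.2042]
eef_rot: [179.9, 0.0, -90.0]
contact_force: [0.2, 0.3, -2.5]
gripper_width: 0.0632
```

{"method": "servo_tool", "body": {
  "steps": [
    [6,4,-0.5,0,0],
    [6,4,-0.5,0,0],
    [6,4,-0.5,0,0],
    [6,4,-0.5,0,0],
    [6,4,-0.5,0,0],
    [6,2,-0.5,0,0],
    [6,1,0,0,0],
    [6,0,0,2,0]
  ]
}}

```text
time_s: 20.32
tcp_pos: [0.5712, -0.3476, 0.1859]
eef_rot: [-179.9, -0.0, -90.0]
contact_force: [0.1, 0.7, -2.9]
gripper_width: 0.0632
```

{"method": "servo_tool", "body": {
  "steps": [
    [6,0,0,3.5,0],
    [6,0,0,3.5,0],
    [6,0,0,2,0],
    [6,0,0,1,0],
    [6,0,0,0.5,0],
    [6,0,0,0.2,0],
    [6,0,0,0,0]
  ]
}}

```text
time_s: 21.2
tcp_pos: [0.571, -0.3471, 0.0788]
eef_rot: [-179.9, -0.0, -90.0]
contact_force: [-0.5, 0.4, -3.6]
gripper_width: 0.0632
```

{"method": "servo_tool", "body": {
  "steps": [
    [6,0,0,0.1,0],
    [6,0,0,0,0],
    [6,0,0,0,0]
  ]
}}

```text
time_s: 21.58
tcp_pos: [0.5711, -0.3473, 0.0777]
eef_rot: [-179.9, -0.0, -90.0]
contact_force: [-0.1, 1.0, 1.9]
gripper_width: 0.0636
```

{"method": "servo_tool", "body": {
  "steps": [
    [7.4,0,0,0,0],
    [7.4,0,0,0,0],
    [7.4,0,0,0,0],
    [7.4,0,0,-1,0],
    [7.4,0,0,-3,0],
    [7.4,0,0,-4,0],
    [7.4,0,0,-4,0],
    [7.4,0,0,0,0]
  ]
}}

```text
time_s: 22.58
tcp_pos: [0.5726, -0.3481, 0.2022]
eef_rot: [-179.6, -0.2, -90.0]
contact_force: [-0.0, -0.5, -0.6]
gripper_width: 0.0737
```

```bash
python3 - <<'E'
from h import *
snap("side","s2",(210,120,410,270),4); snap("top","t2",(240,110,480,290),3)
E
```

```text
(no output)
```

View pics/s2.png

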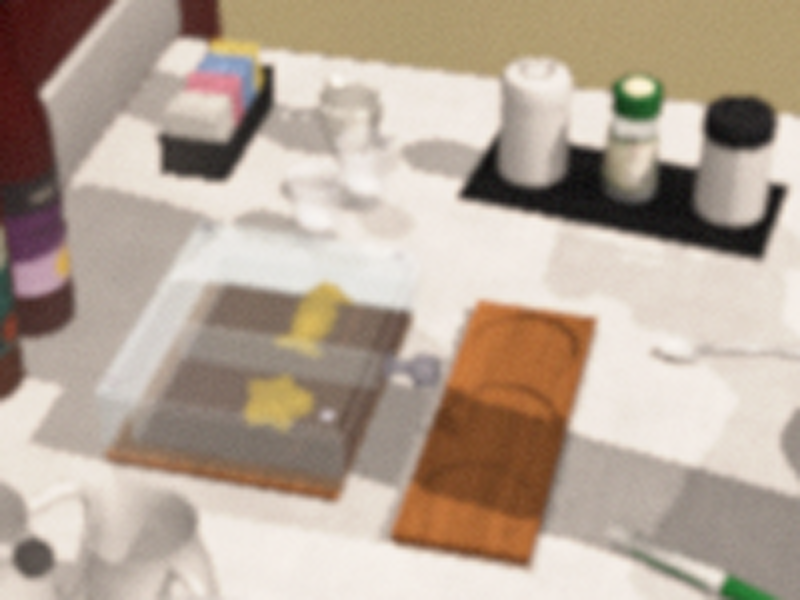

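View pics/t2.png

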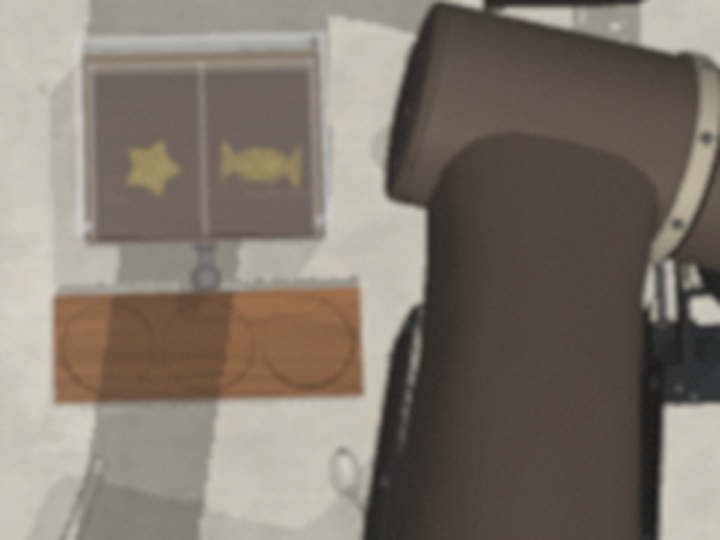

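```bash
python3 - <<'E'
from h import *
np.set_printoptions(precision=4,suppress=True)
px=lambda c,o,k:[(c[0]+.5)/k-.5+o[0],(c[1]+.5)/k-.5+o[1]]
for c in((110,348),(207,347),(308,345)): print(ray("top",px(c,(240,110),3),.011))
print(tri(px((206,275),(240,110),3),px((428,371),(210,120),4)), ray("side",px((428,371),(210,120),4),.044))
im=cv2.imread("pics/s2.png")
E
```

```text
[0.5261 0.0959 0.011 ]
[0.5244 0.0068 0.011 ]
[ 0.5235 -0.0862  0.011 ]
[0.5876 0.0055 0.044 ] [0.5868 0.0054 0.044 ]
```

{"method": "servo_tool", "body": {
  "steps": [
    [5,0,0,0,10.5],
    [5,0,0,0,10.5],
    [5,0,0,0,10.5],
    [5,0,0,0,10.5],
    [5,0,0,0,10.5],
    [5,0,0,0,10.5],
    [5,0,0,0,10.5],
    [5,0,0,0,10.5]
  ]
}}

```text
time_s: 23.68
tcp_pos: [0.57, -0.3468, 0.1957]
eef_rot: [179.9, -0.1, -174.4]
contact_force: [-0.4, -0.3, -0.2]
gripper_width: 0.0496
```

{"method": "servo_tool", "body": {
  "steps": [
    [5,0,0,0,6],
    [5,0,3,0,0],
    [5,0,5,0,0],
    [5,-0.4,5,0,0],
    [5,-0.4,5,0,0],
    [5,-0.4,5,0,0],
    [5,-0.4,5,0,0],
    [5,0,5,0,0]
  ]
}}

```text
time_s: 24.68
tcp_pos: [0.5861, -0.0156, 0.1959]
eef_rot: [-180.0, -0.1, 180.0]
contact_force: [0.2, 1.0, 0.3]
gripper_width: 0.0497
```

{"method": "servo_tool", "body": {
  "steps": [
    [5,0,2,0,0],
    [5,0,0.2,0,0],
    [5,0,0,0,0]
  ]
}}

```text
time_s: 25.05
tcp_pos: [0.5865, 0.0043, 0.1966]
eef_rot: [-180.0, -0.1, 180.0]
contact_force: [0.6, -0.2, 0.3]
gripper_width: 0.0497
```

{"method": "servo_tool", "body": {
  "steps": [
    [5,-0.1,0.1,3,0],
    [5,0,0,4,0],
    [5,0,0,4,0],
    [5,0,0,3,0],
    [5,0,0,2,0],
    [5,0,0,1,0],
    [5,0,0,0,0]
  ]
}}

```text
time_s: 25.92
tcp_pos: [0.5875, 0.0051, 0.0267]
eef_rot: [-180.0, -0.1, 179.9]
contact_force: [0.5, -0.2, 0.4]
gripper_width: 0.0501
```

{"method": "servo_tool", "body": {
  "steps": [
    [2,0,0,0,0],
    [2,0,0,0,0],
    [2,0,0,0,0],
    [2,0,0,0,0],
    [2,0,0,0,0]
  ],
  "squeeze": 20
}}

```text
time_s: 26.55
tcp_pos: [0.5875, 0.0046, 0.0278]
eef_rot: [-179.9, -0.0, 180.0]
contact_force: [-0.9, -9.0, 4.9]
gripper_width: 0.0245
```

{"method": "servo_tool", "body": {
  "steps": [
    [2,0,-0.1,0,0],
    [2,1,0,0,0],
    [2,2,0,0,0],
    [2,2,0,0,0],
    [2,2,0,0,0],
    [2,2,0,0,0],
    [2,2,0,0,0],
    [2,1.3,0,0,0]
  ]
}}

```text
time_s: 27.55
tcp_pos: [0.4646, 0.005, 0.0277]
eef_rot: [180.0, 0.1, -180.0]
contact_force: [1.7, -5.1, 4.8]
gripper_width: 0.0248
```

{"method": "servo_tool", "body": {
  "steps": [
    [2,0.3,0,0,0],
    [2,0.2,0,0,0],
    [2,0,0,0,0]
  ]
}}

```text
time_s: 27.92
tcp_pos: [0.4601, 0.005, 0.0276]
eef_rot: [-180.0, 0.0, -180.0]
contact_force: [-2.1, -3.8, 9.9]
gripper_width: 0.0247
```

Open ≈ 0.127 m. Release, raise, and look.

{"method": "servo_tool", "body": {
  "steps": [
    [4.5,0,0,0,0],
    [4.5,0,0,0,0],
    [4.5,0,0,0,0],
    [4.5,0,0,-2,0],
    [4.5,0,0,-4,0],
    [4.5,0,0,-5,0],
    [5,0,-4,-4,0],
    [5,0,-5,-3,0]
  ]
}}

```text
time_s: 28.92
tcp_pos: [0.4602, -0.0852, 0.2091]
eef_rot: [180.0, 0.1, -179.9]
contact_force: [1.2, 0.0, -0.2]
gripper_width: 0.0501
```

{"method": "servo_tool", "body": {
  "steps": [
    [7,0,-5,0,-10.5],
    [7,0,0,0,-10.5],
    [7,0,0,0,-10.5],
    [7,0,0,0,-10.5],
    [7,0,0,0,-10.5],
    [7,0,0,0,-10.5],
    [7,0,0,0,-10.5],
    [7,0,0,0,-10.5]
  ]
}}

```text
time_s: 29.92
tcp_pos: [0.4598, -0.1311, 0.2068]
eef_rot: [180.0, 0.0, -96.4]
contact_force: [0.5, -0.2, 0.0]
gripper_width: 0.0698
```

{"method": "servo_tool", "body": {
  "steps": [
    [7,0,0,0,-6],
    [7,3,0,0,0],
    [7,0,0,0,0]
  ]
}}

```text
time_s: 30.3
tcp_pos: [0.4593, -0.1621, 0.2067]
eef_rot: [180.0, 0.0, -90.9]
contact_force: [-0.5, -0.3, -0.9]
gripper_width: 0.0702
```

```bash
python3 - <<'E'
from h import *
snap("side","s3",(210,150,370,270),5); snap("top","t3",(250,110,390,250),4)
E
```

```text
(no output)
```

View pics/s3.png

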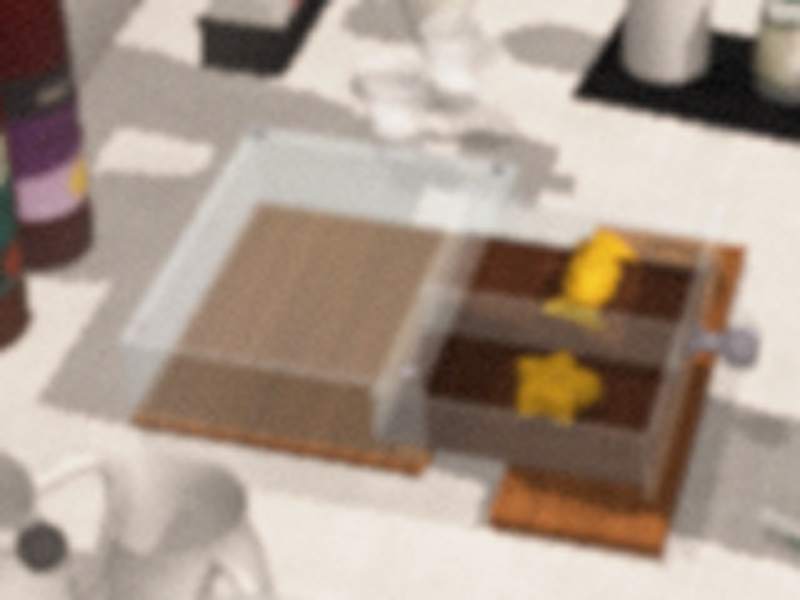

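View pics/t3.png

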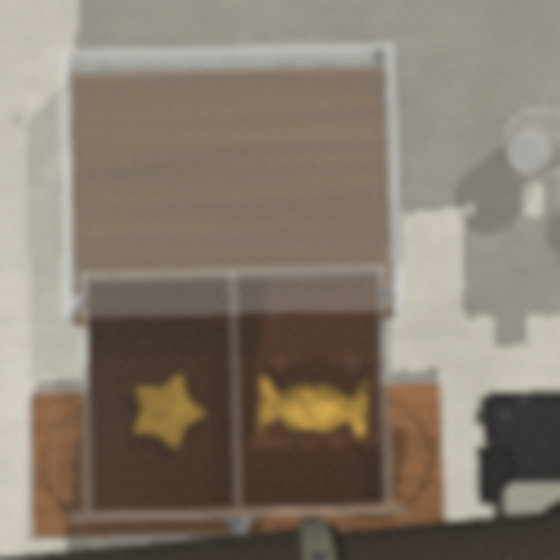

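```bash
python3 - <<'E'
from h import *
np.set_printoptions(precision=4,suppress=True)
px=lambda c,o,k:[(c[0]+.5)/k-.5+o[0],(c[1]+.5)/k-.5+o[1]]
P=np.array([ray("top",px(c,(250,110),4),.033) for c in((180,374),(206,411),(174,449),(137,433),(140,391))]); print(P,P.mean(0))
for b in((562,350),(603,385),(566,420),(520,408),(522,367)): print(ray("side",px(b,(210,150),5),.033))
print(ray("top",px((237,520),(250,110),4),.044), ray("side",px((740,346),(210,150),5),.044))
E
```

```text
[[0.5855 0.0431 0.033 ]
 [0.5599 0.0261 0.033 ]
 [0.5348 0.0484 0.033 ]
 [0.5464 0.0732 0.033 ]
 [0.5748 0.0705 0.033 ]] [0.5603 0.0522 0.033 ]
[0.5663 0.0216 0.033 ]
[0.5358 0.0468 0.033 ]
[0.5499 0.082  0.033 ]
[0.5781 0.0783 0.033 ]
[0.5857 0.0426 0.033 ]
[0.4861 0.007  0.044 ] [0.4621 0.0051 0.044 ]
```

{"method": "servo_tool", "body": {
  "steps": [
    [6.2,-3,-1,0,0],
    [6.2,-4,-2,0,0],
    [6.2,-4,-2,0,0],
    [6.2,-4,-2,0,0],
    [6.2,-4,-2,0,0],
    [6.2,-1.9,-1,0,0],
    [6.2,0,0,0,6],
    [6.2,0,0,0,0]
  ]
}}

```text
time_s: 31.4
tcp_pos: [0.562, 0.0466, 0.2068]
eef_rot: [180.0, -0.0, -96.7]
contact_force: [-0.3, 0.1, 0.0]
gripper_width: 0.0619
```

{"method": "servo_tool", "body": {
  "steps": [
    [6.2,-0.1,0.15,3,0],
    [6.2,0,0,4,0],
    [6.2,0,0,4,0],
    [6.2,0,0,2,0],
    [6.2,0,0,1,0],
    [6.2,0,0,0,0],
    [6.2,0,0,0,0]
  ]
}}

```text
time_s: 32.28
tcp_pos: [0.5617, 0.0476, 0.0682]
eef_rot: [-179.9, 0.0, -96.8]
contact_force: [0.4, 0.4, 0.7]
gripper_width: 0.0621
```

```bash
python3 - <<'E'
from h import *
print(r.get_state()['tcp_pos'])
snap("side","s4",(260,190,380,280),6)
E
```

```text
[0.56170052 0.04763945 0.0681579 ]
```

View pics/s4.png

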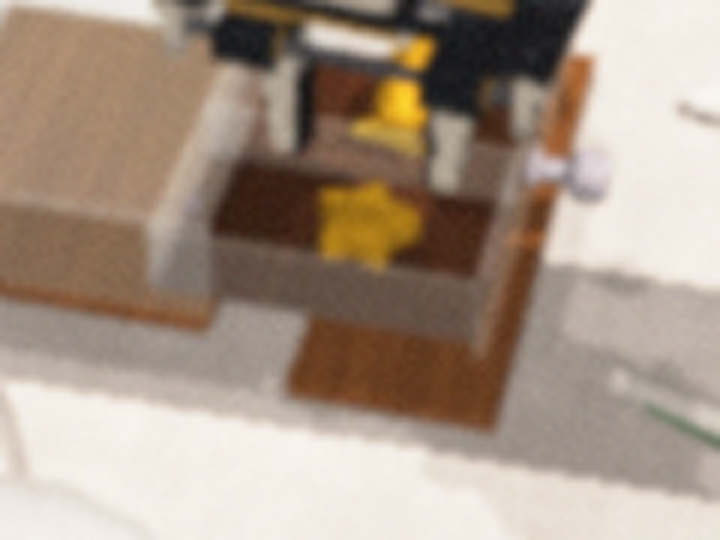

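{"method": "servo_tool", "body": {
  "steps": [
    [6.2,0,0.1,1.5,0],
    [6.2,0,0,1.2,0],
    [6.2,0,0,1,0],
    [6.2,0,0,0.5,0],
    [6.2,0,0,0,0]
  ]
}}

```text
time_s: 32.95
tcp_pos: [0.5598, 0.0475, 0.0245]
eef_rot: [179.9, -0.0, -96.8]
contact_force: [1.6, -0.1, 0.3]
gripper_width: 0.0619
```

{"method": "servo_tool", "body": {
  "steps": [
    [6.2,0,0,0.3,0],
    [6.2,0,0,0,0],
    [6.2,0,0,0,0]
  ]
}}

```text
time_s: 33.33
tcp_pos: [0.5601, 0.0477, 0.0223]
eef_rot: [-180.0, 0.0, -96.8]
contact_force: [-0.4, -0.6, 1.7]
gripper_width: 0.0621
```

{"method": "servo_tool", "body": {
  "steps": [
    [4,0,0,0,0],
    [4,0,0,0,0],
    [4,0,0,0,0],
    [4,0,0,0,0],
    [4,0,0,0,0]
  ],
  "squeeze": 10
}}

```text
time_s: 33.95
tcp_pos: [0.5601, 0.0477, 0.0222]
eef_rot: [-180.0, 0.0, -96.8]
contact_force: [-0.5, -0.1, 2.1]
gripper_width: 0.0497
```

Holding at 49.7 mm. Lift slowly and check.

{"method": "servo_tool", "body": {
  "steps": [
    [4,0,0,-0.5,0],
    [4,0,0,-1,0],
    [4,0,0,-2,0],
    [4,0,0,-3,0],
    [4,0,0,-3,0],
    [4,0,0,-2,0],
    [4,0,0,0,0]
  ]
}}

```text
time_s: 34.83
tcp_pos: [0.5611, 0.048, 0.1394]
eef_rot: [-179.8, 0.1, -96.8]
contact_force: [0.2, 0.2, 0.5]
gripper_width: 0.0493
```

```bash
python3 - <<'E'
from h import *
snap("side","s5",(260,170,380,260),6)
E
```

View pics/s5.png

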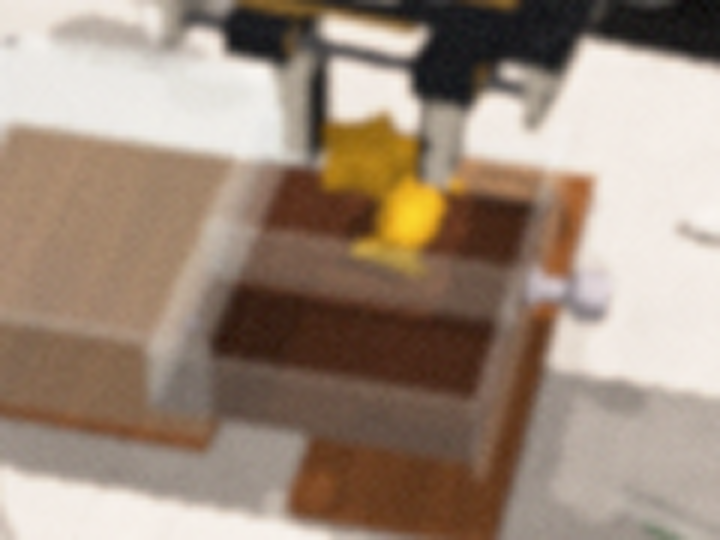

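```bash
python3 - <<'E'
from h import *
im=cv2.imread("pics/top0.png")
cv2.imwrite("pics/t5.png",cv2.resize(im[80:280,80:260],None,fx=3,fy=3,interpolation=cv2.INTER_CUBIC))
im=cv2.imread("pics/side0.png")
cv2.imwrite("pics/s5b.png",cv2.resize(im[220:360,160:400],None,fx=3,fy=3,interpolation=cv2.INTER_CUBIC))
E
```

```text
(no output)
```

View pics/t5.png

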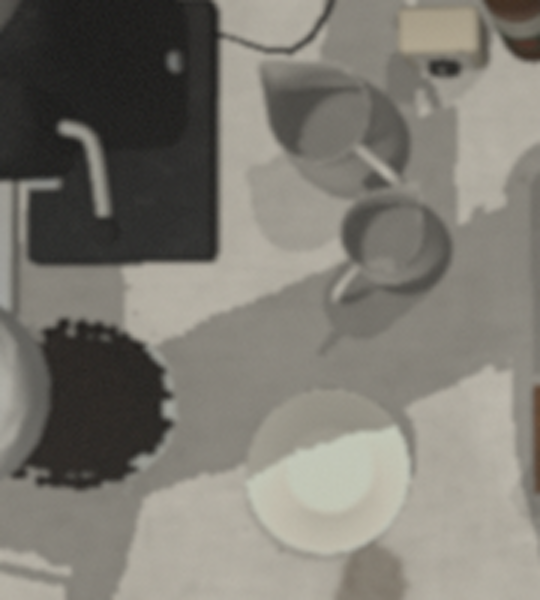

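View pics/s5b.png

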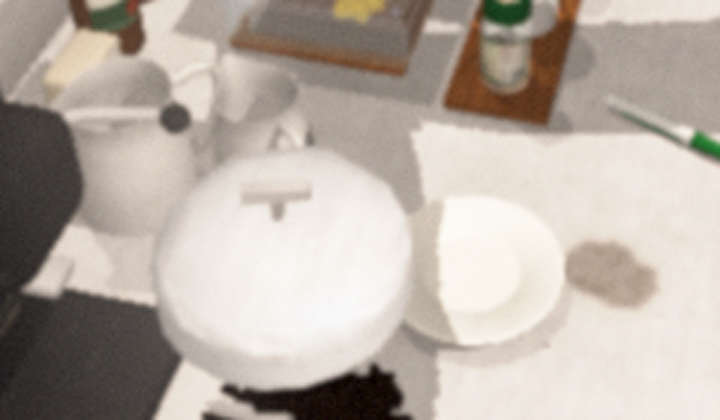

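```bash
python3 - <<'E'
from h import *
np.set_printoptions(precision=3,suppress=True)
print(tri((42,211),(252,283)))
X=tri((42,211),(252,283))
for u in((97,210),(20,210)): print(ray("top",u,X[2]-.04))
for u in ((137,215),): print(ray("top",u,0),ray("top",u,.1))
print("pitch",ray("top",(80+345/3,80+300/3),.06),ray("top",(80+340/3,80+240/3),.08))
E
```

```text
[0.569 0.542 0.315]
[0.568 0.452 0.275]
[0.573 0.614 0.275]
[0.567 0.483 0.   ] [0.563 0.441 0.1  ]
pitch [0.653 0.305 0.06 ] [0.703 0.303 0.08 ]
```

```bash
python3 - <<'E'
from h import *
snap("side","s6"); snap("top","t6")
s=r.get_state(); print(s['joints'])
E
```

```text
[ 2.48125574e+01  1.43499678e+01 -2.08196414e+01 -2.08464508e-02
 -5.48825037e+01 -3.16032626e+01]
```

View pics/t6.png

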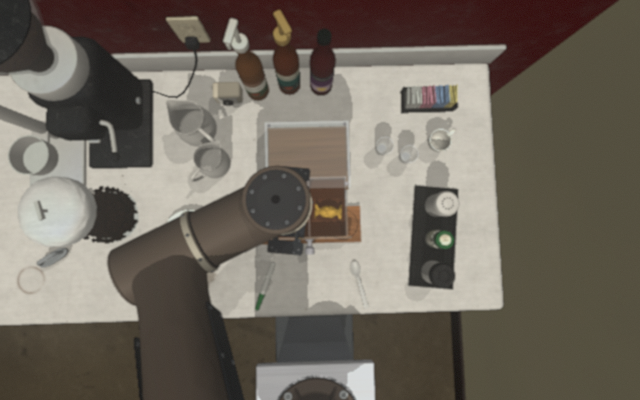

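View pics/s6.png

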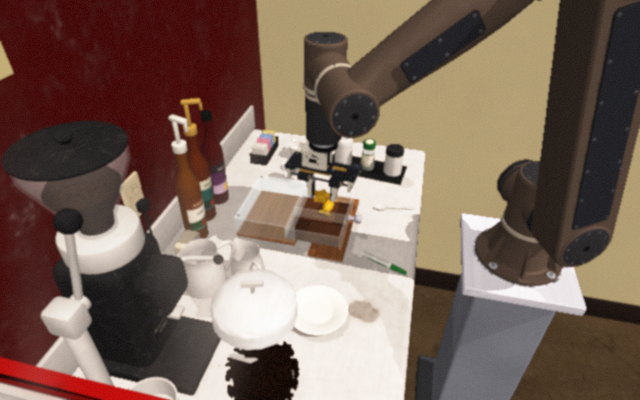

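```bash
python3 - <<'E'
from h import *
np.set_printoptions(precision=3,suppress=True)
for a,b in(((125,275),(355,107)),((277,200),(327,42)),((205,265),(400,70))):
    X=tri(a,b); print(X,proj("top",X),proj("side",X))
E
```

```text
[0.454 0.278 0.531] [[125.116 275.623]] [[354.545 106.984]]
[0.558 0.047 0.567] [[277.029 200.135]] [[326.922  41.992]]
[0.425 0.149 0.558] [[207.46  295.536]] [[380.572  68.286]]
```

{"method": "servo_tool", "body": {
  "steps": [
    [4,0,0,-3,0],
    [4,0,0,0,10.4],
    [4,0,0,0,10.4],
    [4,0,0,0,10.4],
    [4,0,0,0,10.4],
    [4,0,0,0,10.4],
    [4,0,0,0,10.4],
    [4,0,0,0,10.4]
  ]
}}

```text
time_s: 35.98
tcp_pos: [0.5594, 0.0474, 0.1658]
eef_rot: [-180.0, -0.1, -169.9]
contact_force: [0.3, -1.0, -0.0]
gripper_width: 0.0497
```

{"method": "servo_tool", "body": {
  "steps": [
    [4,0,0,0,10.4],
    [4,0,0,0,0]
  ]
}}

```text
time_s: 36.22
tcp_pos: [0.5595, 0.0474, 0.166]
eef_rot: [-180.0, -0.1, -179.9]
contact_force: [-0.8, 0.3, 0.0]
gripper_width: 0.0495
```

{"method": "servo_tool", "body": {
  "steps": [
    [4,0.5,2,0,0],
    [4,0.9,4,0,0],
    [4,0.9,4,0,0],
    [4,0.9,4,0,0],
    [4,0.9,4,0,0],
    [4,0.9,4,0,0],
    [4,0.9,4,0,0],
    [4,0.25,2.5,0,0]
  ]
}}

```text
time_s: 37.22
tcp_pos: [0.4978, 0.3341, 0.1665]
eef_rot: [-180.0, -0.0, -179.7]
contact_force: [1.3, -0.0, 0.4]
gripper_width: 0.0498
```

{"method": "servo_tool", "body": {
  "steps": [
    [4,0,0,2,0],
    [4,0,0,4,0],
    [4,0,0,4,0],
    [4,0,0,2,0],
    [4,0,0,0,0]
  ]
}}

```text
time_s: 37.85
tcp_pos: [0.4977, 0.3313, 0.0451]
eef_rot: [-179.8, -0.2, -179.9]
contact_force: [0.7, -0.2, 0.7]
gripper_width: 0.0494
```

```bash
python3 - <<'E'
from h import *
snap("side","s7",(240,220,400,340),5); snap("top","t7",(100,130,300,280),4)
E
```

```text
(no output)
```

View pics/s7.png

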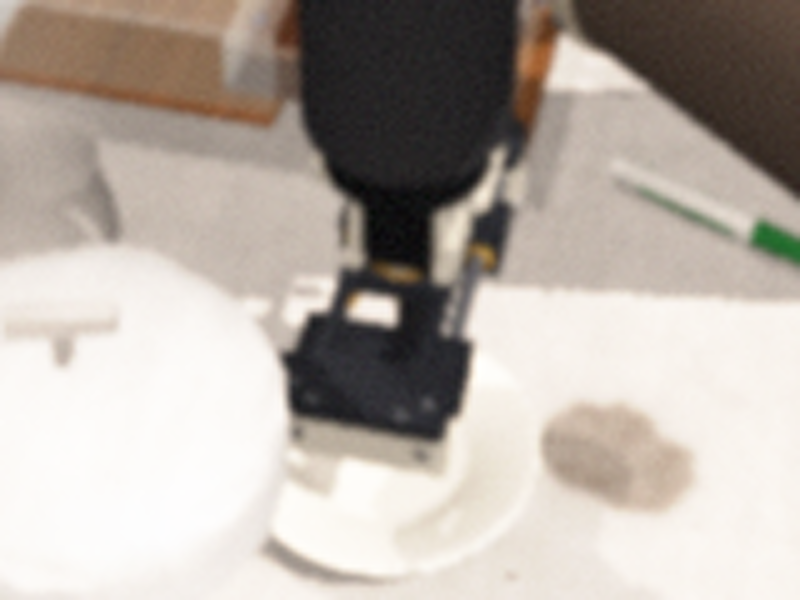

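View pics/t7.png

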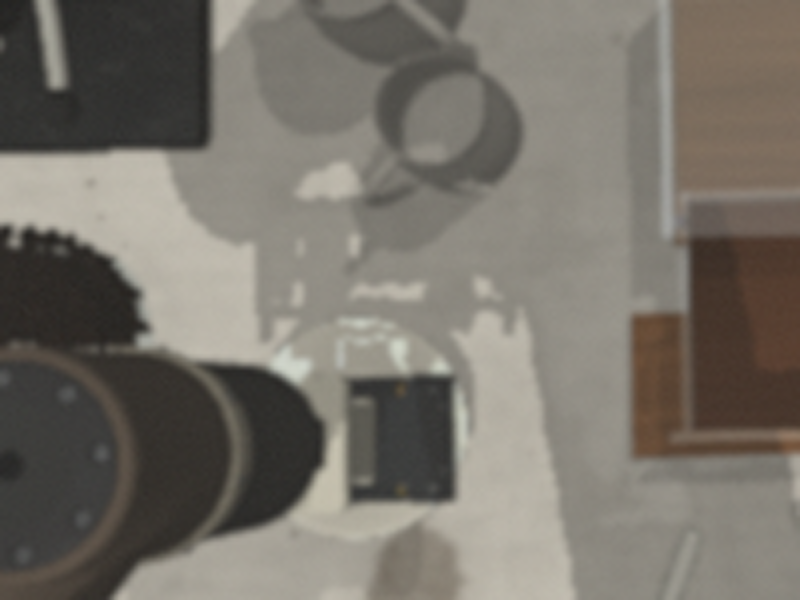

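```bash
python3 - <<'E'
from h import *
print(ray("side",(160+475/3,220+270/3),.011)); p=proj("side",[.5025,.333,.011]); print(p,(p-[160,220])*3)
th=np.linspace(0,2*np.pi,60)
im=cv2.imread("pics/side0.png")
q=proj("side",np.c_[.5025+.075*np.cos(th),.333+.075*np.sin(th),0*th+.019])
im=cv2.resize(im[220:360,220:400],None,fx=4,fy=4)
for a in q: cv2.circle(im,tuple(int(v) for v in (a-[220,220])*4),1,(0,0,255),-1)
cv2.imwrite("pics/s8.png",im)
E
```

```text
[0.50291109 0.3332973  0.011     ]
[[318.52494613 309.93729585]] [[475.57483839 269.81188755]]
```

View pics/s8.png

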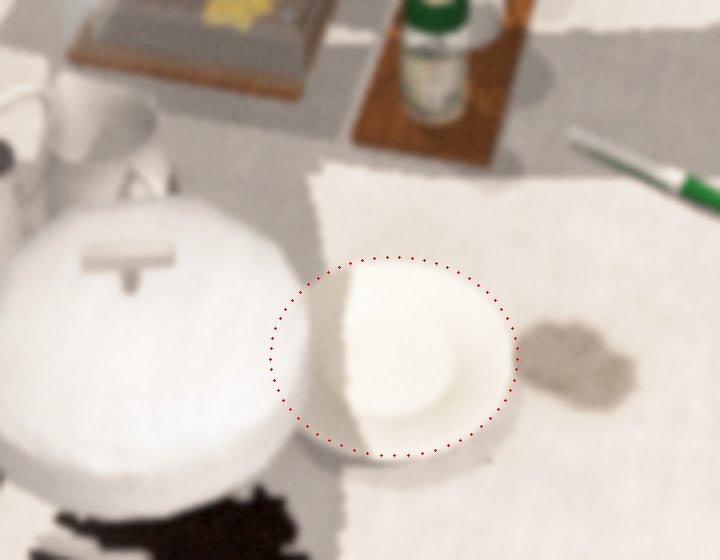

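{"method": "servo_tool", "body": {
  "steps": [
    [4,0,0.1,1.5,0],
    [4,0,0,0.8,0],
    [4,0,0,0.4,0],
    [4,0,0,0,0]
  ]
}}

```text
time_s: 38.45
tcp_pos: [0.4983, 0.3335, 0.0198]
eef_rot: [-180.0, -0.0, -180.0]
contact_force: [-0.1, 0.6, -0.1]
gripper_width: 0.0498
```

Saucer centre confirmed. Down another few mm with force checks.

{"method": "servo_tool", "body": {
  "steps": [
    [4,0,0,0.2,0],
    [4,0,0,0.2,0],
    [4,0,0,0,0]
  ]
}}

```text
time_s: 38.83
tcp_pos: [0.4984, 0.3335, 0.016]
eef_rot: [-180.0, -0.0, -180.0]
contact_force: [-0.8, 0.4, -0.2]
gripper_width: 0.0495
```

{"method": "servo_tool", "body": {
  "steps": [
    [4,0,0,0.15,0],
    [4,0,0,0,0]
  ]
}}

```text
time_s: 39.08
tcp_pos: [0.4984, 0.3335, 0.0145]
eef_rot: [-180.0, -0.0, -180.0]
contact_force: [-0.4, -0.2, -1.1]
gripper_width: 0.0494
```

{"method": "servo_tool", "body": {
  "steps": [
    [5.5,0,0,0,0],
    [5.7,0,0,0,0],
    [5.8,0,0,0,0],
    [6,0,0,-1,0],
    [6.2,0,0,-2,0],
    [6.2,0,0,-4,0],
    [6.2,0,0,-5,0],
    [6.2,0,-4,-4,0]
  ]
}}

```text
time_s: 40.08
tcp_pos: [0.4991, 0.2951, 0.1774]
eef_rot: [179.9, 0.1, -179.9]
contact_force: [1.4, -0.5, -0.3]
gripper_width: 0.0618
```

{"method": "servo_tool", "body": {
  "steps": [
    [5,0.5,-5,0,0],
    [5,0.5,-5,0,0],
    [5,0.5,-5,0,0],
    [5,0.5,-5,0,0],
    [5,0.5,-5,0,0],
    [5,0.5,-3,0,0],
    [5,0,0,0,0]
  ]
}}

```text
time_s: 40.95
tcp_pos: [0.468, 0.0119, 0.1754]
eef_rot: [180.0, 0.1, 179.9]
contact_force: [-0.3, -0.2, -1.3]
gripper_width: 0.0501
```

```bash
python3 - <<'E'
from h import *
snap("side","s9",(210,180,410,330),4); snap("top","t9",(130,100,370,280),3)
E
```

```text
(no output)
```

View pics/s9.png

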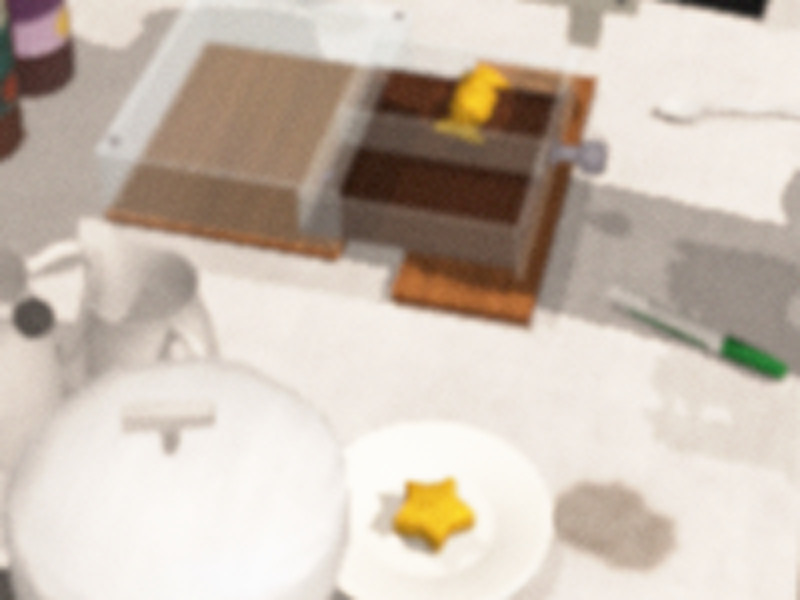

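View pics/t9.png

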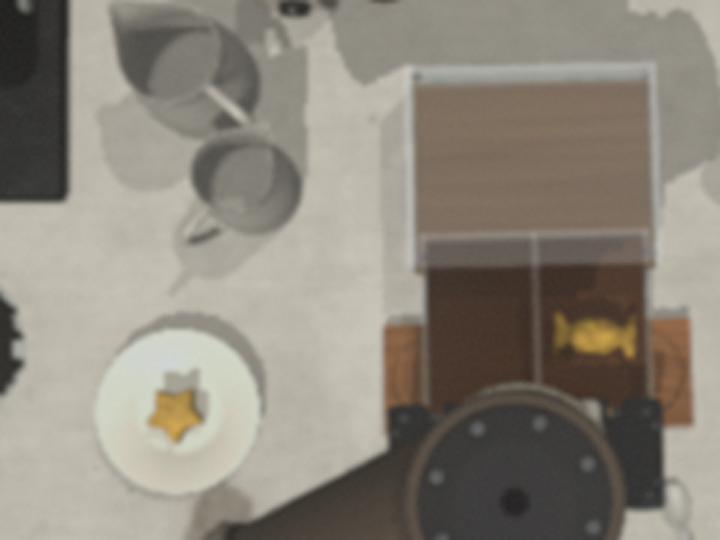

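{"method": "servo_tool", "body": {
  "steps": [
    [5,0.7,-0.65,2,0],
    [5,0,0,3.5,0],
    [5,0,0,4,0],
    [5,0,0,3,0],
    [5,0,0,1.5,0],
    [5,0,0,0.8,0],
    [5,0,0,0,0]
  ]
}}

```text
time_s: 41.92
tcp_pos: [0.4616, 0.0076, 0.0264]
eef_rot: [-180.0, -0.0, -179.9]
contact_force: [-0.4, 0.1, 0.4]
gripper_width: 0.0498
```

{"method": "servo_tool", "body": {
  "steps": [
    [2,0,0,0,0],
    [2,0,0,0,0],
    [2,0,0,0,0],
    [2,0,0,0,0],
    [2,0,0,0,0]
  ],
  "squeeze": 20
}}

```text
time_s: 42.55
tcp_pos: [0.4603, 0.0051, 0.027]
eef_rot: [-179.9, -0.1, -180.0]
contact_force: [-0.7, -12.5, 7.1]
gripper_width: 0.0251
```

{"method": "servo_tool", "body": {
  "steps": [
    [2,-0.5,-0.1,0,0],
    [2,-1.5,0,0,0],
    [2,-2,0,0,0],
    [2,-2,0,0,0],
    [2,-2,0,0,0],
    [2,-2,0,0,0],
    [2,-1.8,0,0,0],
    [2,-0.7,0,0,0]
  ]
}}

```text
time_s: 43.55
tcp_pos: [0.5872, 0.0046, 0.027]
eef_rot: [-179.9, -0.0, 180.0]
contact_force: [-1.4, -6.8, 6.6]
gripper_width: 0.025
```

{"method": "servo_tool", "body": {
  "steps": [
    [2,-0.2,0,0,0],
    [2,-0.1,0,0,0],
    [2,0,0,0,0]
  ]
}}

```text
time_s: 43.92
tcp_pos: [0.5894, 0.0046, 0.0271]
eef_rot: [-179.9, -0.0, -180.0]
contact_force: [-0.2, -8.5, 2.8]
gripper_width: 0.0242
```

{"method": "servo_tool", "body": {
  "steps": [
    [2,-0.1,0,0,0],
    [2,-0.1,0,0,0],
    [2,0,0,0,0]
  ]
}}

```text
time_s: 44.3
tcp_pos: [0.5899, 0.0045, 0.027]
eef_rot: [-179.9, -0.2, 180.0]
contact_force: [-5.5, -5.2, 8.0]
gripper_width: 0.0247
```

{"method": "servo_tool", "body": {
  "steps": [
    [2,-0.15,0,0,0],
    [2,-0.1,0,0,0],
    [2,0,0,0,0],
    [2,0,0,0,0]
  ]
}}

```text
time_s: 44.8
tcp_pos: [0.59, 0.0045, 0.0269]
eef_rot: [-179.9, -0.4, 180.0]
contact_force: [-13.7, -1.9, 16.1]
gripper_width: 0.0247
```

{"method": "servo_tool", "body": {
  "steps": [
    [4.5,0,0,0,0],
    [4.5,0,0,0,0],
    [4.5,0,0,0,0],
    [4.5,0,0,-2,0],
    [4.5,0,0,-4,0],
    [4.5,0,0,-5,0],
    [5,0,-2,-4,0],
    [5,0.5,-4,-3,0]
  ]
}}

```text
time_s: 45.8
tcp_pos: [0.59, -0.0534, 0.2087]
eef_rot: [180.0, 0.1, -179.9]
contact_force: [1.2, -0.5, -0.3]
gripper_width: 0.0495
```

{"method": "servo_tool", "body": {
  "steps": [
    [7.4,0,-4,0,0],
    [7.4,0,-5,0,-10.5],
    [7.4,0,0,0,-10.5],
    [7.4,0,0,0,-10.5],
    [7.4,0,0,0,-10.5],
    [7.4,0,0,0,-10.5],
    [7.4,0,0,0,-10.5],
    [7.4,0,0,0,-10.5]
  ]
}}

```text
time_s: 46.8
tcp_pos: [0.5892, -0.1438, 0.2065]
eef_rot: [-180.0, 0.0, -106.1]
contact_force: [0.5, 0.3, -0.3]
gripper_width: 0.0743
```

{"method": "servo_tool", "body": {
  "steps": [
    [7.4,0,0,0,-10.5],
    [7.4,0,0,0,-6],
    [7.4,0,0,0,0]
  ]
}}

```text
time_s: 47.18
tcp_pos: [0.5892, -0.1438, 0.2065]
eef_rot: [-180.0, 0.0, -90.0]
contact_force: [-0.6, 0.5, -1.0]
gripper_width: 0.0738
```

```bash
python3 - <<'E'
from h import *
snap("side","s10",(210,120,410,270),4); snap("top","t10",(240,100,480,290),3)
E
```

```text
(no output)
```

View pics/s10.png

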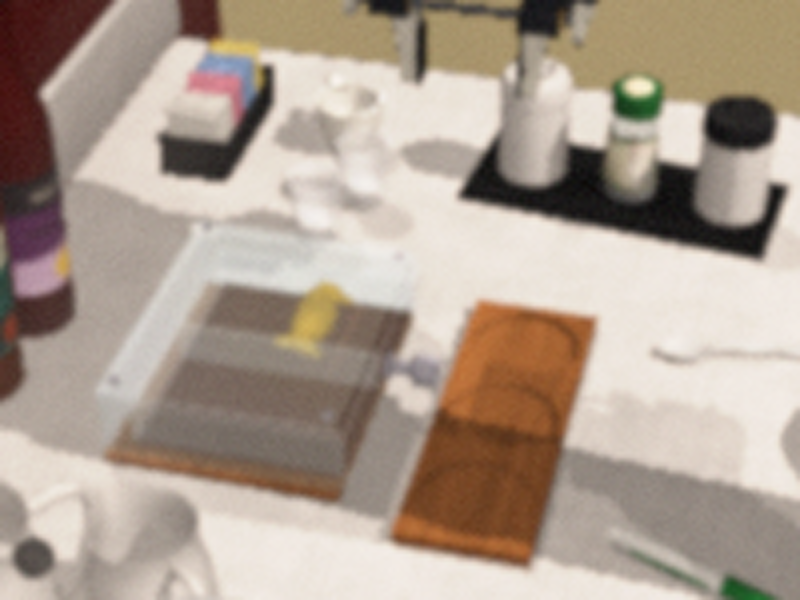

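View pics/t10.png

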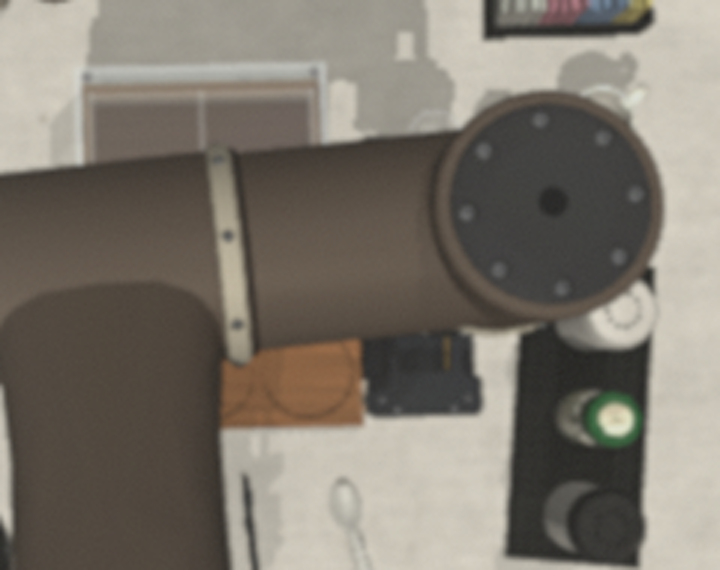

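{"method": "servo_tool", "body": {
  "steps": [
    [7.4,3,0.75,0,0],
    [7.4,5,0.5,0,0],
    [7.4,5,0.5,0,0],
    [7.4,5,0,0,0],
    [7.4,2.3,0,0,0],
    [7.4,0,0,2,0],
    [7.4,0,0,3,0],
    [7.4,0,0,3,0]
  ]
}}

```text
time_s: 48.28
tcp_pos: [0.5717, -0.3466, 0.1258]
eef_rot: [-180.0, 0.0, -90.1]
contact_force: [-0.3, 0.3, -0.6]
gripper_width: 0.0744
```

{"method": "servo_tool", "body": {
  "steps": [
    [7.4,0,0,2.5,0],
    [7.4,0,0,1.5,0],
    [7.4,0,0,0.7,0],
    [7.4,0,0,0,0]
  ]
}}

```text
time_s: 48.78
tcp_pos: [0.5717, -0.3468, 0.0797]
eef_rot: [180.0, -0.0, -90.0]
contact_force: [0.1, -0.4, 0.3]
gripper_width: 0.0742
```

{"method": "servo_tool", "body": {
  "steps": [
    [6,0,0,0,0],
    [6,0,0,0,0],
    [6,0,0,0,0],
    [6,0,0,0,0]
  ],
  "squeeze": 15
}}

```text
time_s: 49.28
tcp_pos: [0.5718, -0.3472, 0.0805]
eef_rot: [-179.9, -0.0, -90.0]
contact_force: [-1.9, 1.3, 6.4]
gripper_width: 0.0633
```

{"method": "servo_tool", "body": {
  "steps": [
    [6,0,0,-1,0],
    [6,0,0,-3,0],
    [6,0,0,-4,0],
    [6,0,0,-4,0],
    [6,-1.5,0,-1,0],
    [6,-3,0.5,0,0],
    [6,-4,0.5,0,0],
    [6,-4,0.5,0,0]
  ]
}}

```text
time_s: 50.28
tcp_pos: [0.5555, -0.2202, 0.2086]
eef_rot: [179.9, 0.0, -90.0]
contact_force: [0.8, 0.9, -1.5]
gripper_width: 0.0633
```

{"method": "servo_tool", "body": {
  "steps": [
    [6,-4,0.5,0,0],
    [6,-4,0.5,0,0],
    [6,-4,0.5,0,0],
    [6,-4,0.5,0,0],
    [6,-4,0.5,0,0],
    [6,-2,0.5,0,0],
    [6,-0.9,0,0,0],
    [6,0,0,0,0]
  ]
}}

```text
time_s: 51.28
tcp_pos: [0.5262, 0.0075, 0.2092]
eef_rot: [180.0, -0.0, -89.9]
contact_force: [0.3, -0.1, -2.2]
gripper_width: 0.0634
```

Down 12.8 cm, then feel.

{"method": "servo_tool", "body": {
  "steps": [
    [6,0,0,2,0],
    [6,0,0,3.5,0],
    [6,0,0,3.5,0],
    [6,0,0,2,0],
    [6,0,0,1,0],
    [6,0,0,0.5,0],
    [6,0,0,0.2,0],
    [6,0,0,0,0]
  ]
}}

```text
time_s: 52.28
tcp_pos: [0.5269, 0.0072, 0.0831]
eef_rot: [-179.9, 0.0, -90.0]
contact_force: [-0.4, 0.8, -3.0]
gripper_width: 0.0631
```

{"method": "servo_tool", "body": {
  "steps": [
    [6,0,0,0.2,0],
    [6,0,0,0,0],
    [6,0,0,0,0]
  ]
}}

```text
time_s: 52.65
tcp_pos: [0.5266, 0.0072, 0.0807]
eef_rot: [-180.0, 0.0, -90.0]
contact_force: [-0.1, 0.4, -2.0]
gripper_width: 0.0632
```

{"method": "servo_tool", "body": {
  "steps": [
    [6,0,0,0.15,0],
    [6,0,0,0.1,0],
    [6,0,0,0,0]
  ]
}}

```text
time_s: 53.02
tcp_pos: [0.5266, 0.0071, 0.0786]
eef_rot: [-180.0, -0.0, -90.0]
contact_force: [-1.8, 0.7, 4.0]
gripper_width: 0.0631
```

{"method": "servo_tool", "body": {
  "steps": [
    [7.6,0,0,0,0],
    [7.6,0,0,0,0],
    [7.6,0,0,0,0],
    [7.6,0,0,-1,0],
    [7.6,0,0,-3,0],
    [7.6,0,0,-4,0],
    [7.6,0,0,-4,0],
    [7.6,2,0.5,0,0]
  ]
}}

```text
time_s: 54.02
tcp_pos: [0.5238, -0.0122, 0.2021]
eef_rot: [-179.6, 0.1, -89.9]
contact_force: [-0.2, 0.8, -0.8]
gripper_width: 0.0759
```

{"method": "servo_tool", "body": {
  "steps": [
    [7.4,4,1.6,0,0],
    [7.4,5,2,0,0],
    [7.4,5,2,0,0],
    [7.4,5,2,0,0],
    [7.4,5,2,0,0],
    [7.4,5,2,0,0],
    [7.4,2.4,1.5,0,0],
    [7.4,0,0,0,0]
  ]
}}

```text
time_s: 55.02
tcp_pos: [0.3887, -0.3284, 0.1976]
eef_rot: [179.9, 0.0, -90.2]
contact_force: [-0.2, -0.5, 0.4]
gripper_width: 0.0741
```

{"method": "servo_tool", "body": {
  "steps": [
    [7.4,-0.1,-0.1,2,0],
    [7.4,0,0,3.5,0],
    [7.4,0,0,3.5,0],
    [7.4,0,0,2,0],
    [7.4,0,0,0.8,0],
    [7.4,0,0,0,0]
  ]
}}

```text
time_s: 55.78
tcp_pos: [0.3916, -0.3257, 0.08]
eef_rot: [180.0, 0.0, -90.0]
contact_force: [0.0, 0.5, -0.2]
gripper_width: 0.074
```

{"method": "servo_tool", "body": {
  "steps": [
    [6,0,0,0,0],
    [6,0,0,0,0],
    [6,0,0,0,0],
    [6,0,0,0,0]
  ],
  "squeeze": 15
}}

```text
time_s: 56.28
tcp_pos: [0.3917, -0.3262, 0.0808]
eef_rot: [-180.0, -0.0, -90.0]
contact_force: [-4.0, 0.2, 6.6]
gripper_width: 0.0631
```

{"method": "servo_tool", "body": {
  "steps": [
    [6,0,0,-1,0],
    [6,0,0,-3,0],
    [6,0,0,-4,0],
    [6,0,0,-4,0],
    [6,-1.5,-1,-1,0],
    [6,-3,-2,0,0],
    [6,-4,-2,0,0],
    [6,-4,-2,0,0]
  ]
}}

```text
time_s: 57.28
tcp_pos: [0.4617, -0.199, 0.2093]
eef_rot: [179.9, 0.0, -90.0]
contact_force: [0.7, 1.3, -2.2]
gripper_width: 0.0635
```

{"method": "servo_tool", "body": {
  "steps": [
    [6,-4,-2,0,0],
    [6,-4,-2,0,0],
    [6,-3,-2,0,0],
    [6,-0.6,-0.6,0,0],
    [6,0,0,2,0],
    [6,0,0,3.5,0],
    [6,0,0,3.5,0],
    [6,0,0,2,0]
  ]
}}

```text
time_s: 58.28
tcp_pos: [0.5258, -0.0851, 0.0977]
eef_rot: [179.8, -0.0, -90.0]
contact_force: [0.4, -0.1, -1.4]
gripper_width: 0.063
```

{"method": "servo_tool", "body": {
  "steps": [
    [6,0,0,1,0],
    [6,0,0,0.5,0],
    [6,0,0,0.2,0],
    [6,0,0,0,0]
  ]
}}

```text
time_s: 58.78
tcp_pos: [0.5279, -0.0849, 0.0836]
eef_rot: [-179.9, 0.0, -90.0]
contact_force: [-0.2, 0.1, -2.4]
gripper_width: 0.0631
```

{"method": "servo_tool", "body": {
  "steps": [
    [6,0,0,0.2,0],
    [6,0,0,0.15,0],
    [6,0,0,0.1,0],
    [6,0,0,0,0]
  ]
}}

```text
time_s: 59.28
tcp_pos: [0.5276, -0.0849, 0.0789]
eef_rot: [-180.0, -0.0, -90.0]
contact_force: [-2.2, 0.0, 3.1]
gripper_width: 0.0633
```

{"method": "servo_tool", "body": {
  "steps": [
    [7.6,0,0,0,0],
    [7.6,0,0,0,0],
    [7.6,0,0,0,0],
    [7.6,0,0,-1,0],
    [7.6,0,0,-3,0],
    [7.6,0,0,-4,0],
    [7.6,0,0,-4,0],
    [7.6,2,0.5,0,0]
  ]
}}

```text
time_s: 60.28
tcp_pos: [0.5249, -0.1045, 0.2031]
eef_rot: [-179.6, 0.0, -89.9]
contact_force: [-0.2, -0.4, -1.6]
gripper_width: 0.0759
```

{"method": "servo_tool", "body": {
  "steps": [
    [7.6,4,0.8,0,0],
    [7.6,5,1,0,0],
    [7.6,5,1,0,0],
    [7.6,5,1,0,0],
    [7.6,3,0.4,0,0],
    [7.6,1.2,0,0,0],
    [7.6,0,0,2,0],
    [7.6,0,0,3,0]
  ]
}}

```text
time_s: 61.28
tcp_pos: [0.4815, -0.337, 0.1494]
eef_rot: [-179.8, -0.1, -90.0]
contact_force: [-0.5, -0.3, -0.2]
gripper_width: 0.0757
```

{"method": "servo_tool", "body": {
  "steps": [
    [7.6,0,0.1,3,0],
    [7.6,0,0,2.5,0],
    [7.6,0,0,1.4,0],
    [7.6,0,0,0,0]
  ]
}}

```text
time_s: 61.78
tcp_pos: [0.4794, -0.3365, 0.0791]
eef_rot: [179.9, 0.0, -90.0]
contact_force: [0.2, 0.5, 0.3]
gripper_width: 0.0758
```

{"method": "servo_tool", "body": {
  "steps": [
    [4,0,0,0,0],
    [4,0,0,0,0],
    [4,0,0,0,0],
    [4,0,0,0,0],
    [4,0,0,0,0]
  ],
  "squeeze": 15
}}

```text
time_s: 62.4
tcp_pos: [0.4799, -0.3371, 0.08]
eef_rot: [-180.0, -0.0, -90.0]
contact_force: [-0.2, -0.1, 3.2]
gripper_width: 0.0449
```

{"method": "servo_tool", "body": {
  "steps": [
    [4,0,0,-1,0],
    [4,0,0,-3,0],
    [4,0,0,-4,0],
    [4,0,0,-4,0],
    [4,-1.5,0,-1,0],
    [4,-3,-0.5,0,0],
    [4,-4,-0.5,0,0],
    [4,-4,-0.5,0,0]
  ]
}}

```text
time_s: 63.4
tcp_pos: [0.4938, -0.2103, 0.209]
eef_rot: [179.9, 0.0, -90.0]
contact_force: [0.1, 0.4, -1.5]
gripper_width: 0.0451
```

{"method": "servo_tool", "body": {
  "steps": [
    [4,-4,-0.5,0,0],
    [4,-4,-0.5,0,0],
    [4,-4,-0.5,0,0],
    [4,-4,-0.5,0,0],
    [4,-4,-0.5,0,0],
    [4,-4,-0.5,0,0],
    [4,-4,-0.2,0,0],
    [4,-2.4,0,0,0]
  ]
}}

```text
time_s: 64.4
tcp_pos: [0.5256, 0.0939, 0.2089]
eef_rot: [179.9, -0.0, -89.9]
contact_force: [-0.4, -0.5, -0.4]
gripper_width: 0.045
```

{"method": "servo_tool", "body": {
  "steps": [
    [4,-0.6,0,0,0],
    [4,0,0,0,0]
  ]
}}

```text
time_s: 64.65
tcp_pos: [0.5259, 0.0982, 0.2092]
eef_rot: [179.9, -0.0, -90.0]
contact_force: [-0.1, 0.5, -1.2]
gripper_width: 0.0447
```

{"method": "servo_tool", "body": {
  "steps": [
    [4,0,-0.1,2,0],
    [4,0,0,3.5,0],
    [4,0,0,3.5,0],
    [4,0,0,2,0],
    [4,0,0,1,0],
    [4,0,0,0.5,0],
    [4,0,0,0.3,0],
    [4,0,0,0,0]
  ]
}}

```text
time_s: 65.65
tcp_pos: [0.5277, 0.0982, 0.082]
eef_rot: [-180.0, 0.0, -90.0]
contact_force: [0.8, 0.3, -1.2]
gripper_width: 0.0446
```

{"method": "servo_tool", "body": {
  "steps": [
    [4,0,0,0.2,0],
    [4,0,0,0.1,0],
    [4,0,0,0,0],
    [4,0,0,0,0]
  ]
}}

```text
time_s: 66.15
tcp_pos: [0.5275, 0.0981, 0.0786]
eef_rot: [180.0, -0.0, -90.0]
contact_force: [-0.2, 0.2, -2.5]
gripper_width: 0.0447
```

{"method": "servo_tool", "body": {
  "steps": [
    [4,0,0,0.1,0],
    [4,0,0,0,0],
    [4,0,0,0,0]
  ]
}}

```text
time_s: 66.53
tcp_pos: [0.5277, 0.0982, 0.078]
eef_rot: [-180.0, 0.0, -90.0]
contact_force: [-1.5, 0.5, 5.2]
gripper_width: 0.0447
```

Touched down. Release, rise, back away to the left, and check.

{"method": "servo_tool", "body": {
  "steps": [
    [6.5,0,0,0,0],
    [6.5,0,0,0,0],
    [6.5,0,0,0,0],
    [6.5,0,0,-1,0],
    [6.5,0,0,-3,0],
    [6.5,0,0,-4,0],
    [6.5,0,0,-4,0],
    [6.5,0,0,-4,0]
  ]
}}

```text
time_s: 67.53
tcp_pos: [0.5274, 0.098, 0.2398]
eef_rot: [-180.0, 0.0, -90.0]
contact_force: [0.5, 0.7, -0.8]
gripper_width: 0.0647
```

{"method": "servo_tool", "body": {
  "steps": [
    [6.5,0,1.5,-2,0],
    [6.5,4,2,0,0],
    [6.5,5,1,0,0],
    [6.5,5,0,0,0],
    [6.5,5,0,0,0],
    [6.5,5,0,0,0],
    [6.5,5,0,0,0],
    [6.5,5,0,0,0]
  ]
}}

```text
time_s: 68.53
tcp_pos: [0.4823, -0.2436, 0.2585]
eef_rot: [-179.9, -0.0, -90.0]
contact_force: [0.7, 0.2, 0.4]
gripper_width: 0.0652
```

{"method": "servo_tool", "body": {
  "steps": [
    [6.5,5,0,0,0],
    [6.5,5,0,0,0],
    [6.5,3,0,0,0],
    [6.5,0,0,0,0]
  ]
}}

```text
time_s: 69.03
tcp_pos: [0.482, -0.3737, 0.2575]
eef_rot: [180.0, 0.0, -90.2]
contact_force: [-0.1, 0.5, 0.4]
gripper_width: 0.065
```

```bash
python3 - <<'E'
from h import *
snap("side","s11",(210,120,410,330),3.8); snap("top","t11",(130,100,400,300),2.9)
E
```

```text
(no output)
```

View pics/s11.png

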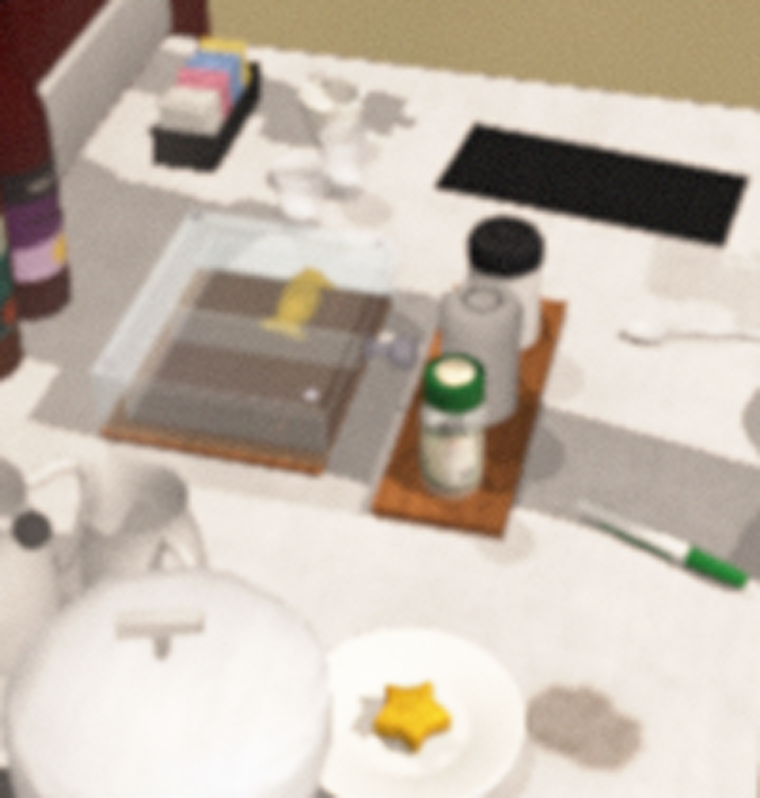

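View pics/t11.png

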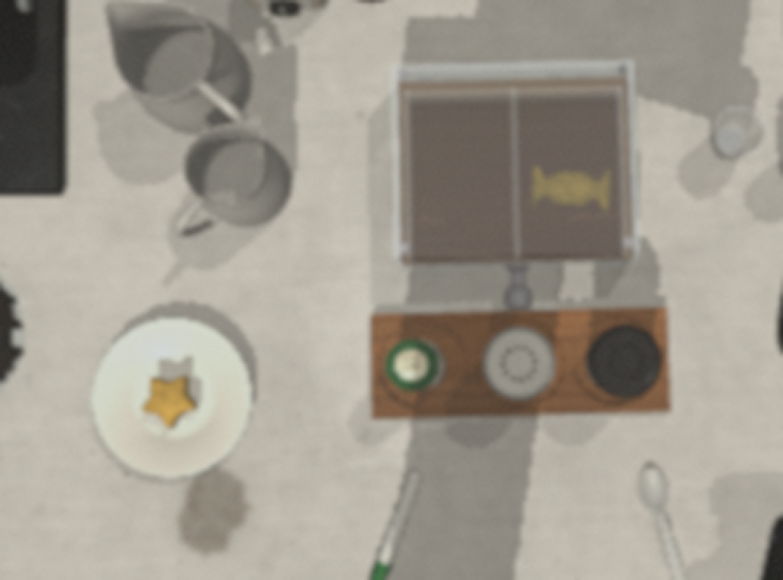

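```bash
python3 -c "
from plant import r
print(r.close_job())"
```

```text
the job is handed in; nothing more can be done
None
```

The job is done and handed in at about 69 s of the 147 s allowed.

I stood both shakers and the jar on the bar mat, opened the drawer about 127 mm by its knob, and laid the star on the saucer. Then I pushed the drawer shut and put each piece back in its own seat: the jar on the left as seen from the robot, the white shaker in the middle, the black-topped shaker on the right.

The last pictures, from both cameras, show:
- **Shakers and jar:** all three stand upright in their original seats.
- **Star sweet:** it lies within about 3 mm of the saucer's centre.
- **Wrapped sweet:** it is still in its compartment.
- **Drawer:** the knob is within a pixel of where it started. While shutting, the drawer met its stop at about 14 N of push.
- **Robot:** the arm is clear of everything.

No check failed. The highest wrist force I read was about 21 N.

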